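# True up and check the corner of a project case with a try square

### The arm

A 6-joint arm with a two-finger parallel gripper is mounted at the origin on the work surface. World frame = base frame: x ahead of the robot, y to its left, z up, the work surface at z = 0. Lengths are in m, angles in degrees, forces in N, time in s.
With the tool pointing down it reaches from about 0.4 to 0.825 m from the base axis. Payload 7 kg.
Tool frame: the origin (TCP) lies midway between the tips of the shut fingers; the grasp point (between the pads) lies 19 mm behind it (ctrl.hold_point_z is the distance from the TCP to the grasp point, in m); z points along the fingers, y is the line along which they close (so a half turn about z gives the same grasp; the last joint's range is limited). The gripper opens to 88 mm and grips with 3 to 60 N. Pads are 19 mm wide; open, the fingers measure 130 mm over their backs; the gripper's body (78 mm by 193 mm) begins 47 mm behind the grasp point.
Start: joints at [-58.78, 20.546, 0.682, 0, -70.136, -16.507], TCP at [0.171, -0.653, 0.227] pointing down, gripper open.
Joint ranges: [-176.03, 176.03], [-82.01, 121.73], [-58.28, 71.71], [-173.87, 95.51], [-174.79, -0.11], [-173.66, 173.66]. Speed limits (degrees/s): [136.94, 136.94, 172.46, 180, 180, 180].

### API

Orientations are given as [roll, pitch, yaw] about the fixed x, y, z axes, in that order (R = Rz(yaw) Ry(pitch) Rx(roll)).
In Python, from plant import ctrl gives the robot as it stands.
- The arm moves only by the tool apply_moves, never from a script. Its argument "deltas" is a list of rows, each an object with "fingers": the finger opening in mm, from 0 to 87.6; "delta_pos": the shift along the tool's x, y, z in mm, a list of three; "angular": the turn, a rotation vector about the tool's x, y, z in degrees, a list of three. A call has 1 to 10 rows; each row is the pose to reach, as a shift and turn from the pose commanded when the call began, along the tool's axes at that moment; what a row does not reach only later rows make up. A row lasts 1/10 s, in which the tool goes at most 50 mm and 8.59 degrees, less where a joint would pass 70% of its speed; a pose out of reach is approached as far as the arm can. A call with a gripper value outside its range is refused whole. The fingers move at their own pace and stop on an object; the grip force is fixed at half the most. Time passes only in rows, so rows that repeat a pose let the fingers close. It gives the time, the measured TCP pose, the force, the opening and the grip force at its end, in the units of the state.
- ctrl.get_obs(): the state, without advancing time (a new reading comes with each control period).
- ctrl.snapshot(name): name is "side" or "top"; returns the picture (480x640x3 uint8, red, green, blue); there is no depth.
- ctrl.camera_params(name): a dict with "fx", "fy", "cx", "cy" (pixels), "cam_to_world" (4x4, takes a point from camera to world coordinates). Camera axes: x right, y up, looking along -z (the intrinsics and any distortion apply to the point x, -y, -z); pixel columns grow to the right and rows downward; lengths in m; the calibration is good to about 2 mm. A picture is of the moment at which its call begins. camera_params takes no time and is no camera call.
- ctrl.close_job(): hands the job in; it is judged then, once.
The state is a dict: "clock": time; "joint_pos": joint angles; "qvel": joint speeds; "tau": joint torques, N m; "tool_pos": TCP position; "orientation": TCP orientation; "force": force on the tool from outside, world axes, zero at the start; "moment": the same for the moment, N m; "opening": finger opening in m; "gripper_force": force on a finger pad.
Only numpy, scipy, OpenCV 4.12 (cv2) and the standard library are available. Lean on these libraries where they do the work, as an engineer would, in place of code of your own. Each camera call takes 0.05 s, during which the arm holds its last target. There are 200 camera calls.

### The job

The side panel of the open plywood project case stands ajar at its corner. Hold the try square by its wooden stock, press the stock flat against the outside of the fixed end wall and the blade flat against the outside of the swinging side panel, so that the square brings the panel in and sits snugly around the corner with no gap on either face, and keep it lightly but firmly pressed on both for at least half a second. Then stand the square back on its underside about in the middle of the cork mat and let go, leaving the panel square and everything else on the desk where it is.

Things in the scene. Friction and masses are not known exactly. Their poses are not given: they have to be found in the camera images.
- case: open case of bare plywood fixed on the desk: floor 160 x 140 x 6 mm with a low circuit board; three walls 8 mm thick with tops 45 mm above the desk, the fourth not fitted. Origin: the outer corner to check, at desk height; the case extends 160 mm along its +x and 140 mm along its -y, z up. The end wall's outer face is x = 0, facing -x; the side panel's outer face when square is y = 0, facing +y
- end_wall: the fixed end wall, 130 mm long, 8 mm thick, top at 45 mm; same origin and axes as the case; it extends along -y from 10 mm to 140 mm from the corner (the panel laps its end). Friction of the square on the faces is about 0.6: while one face is pressed, rubbing along it can be mistaken for contact with the other
- side_panel: the swinging side panel, from x = 3 to 160 mm, 8 mm thick, from 7.5 to 45 mm above the desk. It turns on an upright pin at its origin, the case's outer corner; its outer face is its plane y = 0, along its +x. Its axes equal the case's when square; at first it is swung out (towards +y) by 0.08 to 0.20 rad. No stop at square: it can be pushed in 0.12 rad too far. It yields to about 1 N at its far end and stays where left
- square: try square, about 220 g, standing on its underside. Origin: the inside corner, at the underside. Dark wooden stock 80 mm tall, from x = -22 to 0 and y = -100 to +6 mm, working face x = 0. Aluminium blade 30 mm tall, from x = 0 to 130 and y = 0 to +6 mm, working face y = 0. Seated snugly on the case, its origin (but for height) and axes coincide with the case's
- square_grip (a point): where to grip the square, firmly across the stock's 22 mm thickness (along the square's x): x = -11, y = -40, z = 66 mm in its frame. With the square's underside 10 to 14 mm above the desk the blade bears on the panel, and fingers that reach less than 25 mm below this point stay clear of the case's 45 mm walls
- square_mid (a point): the middle of the square's outline, at its underside: 50 mm along +x and 45 mm along -y from its inside corner
- mat: cork mat 220 x 220 x 4 mm fixed on the desk, where the square stands at first and must be put back; origin under its centre, so its top is 4 mm above the origin
- battery: black battery pack 62 x 32 x 20 mm lying on the case's floor; origin under its centre; leave it alone
- driver: screwdriver about 190 mm long lying on the desk; leave it alone
- tape: grey roll of tape, 84 mm across, 22 mm high, lying flat; leave it alone
- glue: white bottle of glue, 44 mm across, 120 mm high; leave it alone
- mug: white mug, 80 mm across, 90 mm high; leave it alone
- jar: glass jar, 60 mm across, 75 mm high; leave it alone
- offcut: flat plywood offcut 130 x 70 x 12 mm; leave it alone
Mind the look-alikes: they are no part of the job. Leave any yellow look-alike of the square alone.

How it is judged (in metres and radians):
On the way:
1. the square is upright and pressed on end wall and panel, 2 to 30 N on each, for 0.5 s, its inside corner within 4 mm of the case's corner, axes within 0.035 rad, panel within 0.03 rad of square (contact force between square and end_wall between 2 and 30 N and contact force between square and side_panel between 2 and 30 N and angle between the x axis of square and the x axis of case, either way round below 0.035 rad and angle between square's own z axis and vertical below 0.1 rad and angle between the x axis of side_panel and the x axis of case, either way round below 0.03 rad and x of square in the frame of case between -0.004 and 0.004 m and y of square in the frame of case between -0.004 and 0.004 m), for 0.5 s.
At the end, for the whole second after the job is handed in: the side panel is within 0.025 rad of square, and the try square stands at rest on its underside on the cork mat (tilt under 0.05 rad), the middle of its outline within 50 mm of the mat's centre (angle between the x axis of side_panel and the x axis of case, either way round below 0.025 rad and horizontal distance between square_mid and mat below 0.05 m and z of square in the frame of mat between 0.001 and 0.008 m and angle between square's own z axis and vertical below 0.05 rad and linear speed of square below 0.02 m/s and contact force between square and mat above 0.8 N); the robot touches nothing.
It fails at once if another thing on the desk or in the case is shifted by more than 20 mm (distance of any of battery, driver, tape, glue, mug, jar, offcut from where it was at the start of the episode above 0.02 m).
It also fails if it takes over 61 s, if anything falls off the work surface, if the arm or the gripper's body presses on something with over 40 N, if the wrist force passes 120 N, or if a joint passes its speed limit or range.

## Working session

There is one attempt and no reset: what is moved stays moved. The work goes in short steps, Python scripts to look and compute and a tool call to move; the robot and the scene stay as the last step left them, time stands still between calls to the robot, and variables do not carry over. Pictures are saved under pics/ and viewed, at most 10 in all, crops included, and the job is handed in when it is done.

Besides the shell and the picture viewer there is one more tool, called after ">>>" as a command line: name --argument value ..., lists and objects as JSON in quotes. apply_moves: Moves the arm, as the interface text tells. Its arguments: {"type":"object","properties":{"deltas":{"type":"array"}},"required":["deltas"]}

```bash
ls; mkdir -p pics
python3 - <<'E'
from plant import ctrl
import cv2
for n in("top","side"):
    cv2.imwrite(f"pics/{n}0.png",ctrl.snapshot(n)[:,:,::-1]); print(n,ctrl.camera_params(n))
print(ctrl.get_obs(),ctrl.hold_point_z)
E
```

```text
pics
top {'fx': 475.33215710052207, 'fy': 475.33215710052207, 'cx': 318.2298387831442, 'cy': 235.83578548495765, 'cam_to_world': array([[-8.41550145e-04,  9.97707592e-01, -6.76672177e-02,
         4.14470189e-01],
       [-9.99966235e-01, -1.39273224e-03, -8.09871932e-03,
         3.08019620e-02],
       [-8.17439606e-03,  6.76581175e-02,  9.97675077e-01,
         1.45605983e+00],
       [ 0.00000000e+00,  0.00000000e+00,  0.00000000e+00,
         1.00000000e+00]])}
side {'fx': 449.0327740198778, 'fy': 449.0327740198778, 'cx': 324.137972983489, 'cy': 238.36684775926133, 'cam_to_world': array([[-0.97507041, -0.11212579,  0.19148237,  0.70645946],
       [ 0.22069768, -0.57960052,  0.78444615,  0.82707412],
       [ 0.02302664,  0.80714995,  0.58989722,  0.6552429 ],
       [ 0.        ,  0.        ,  0.        ,  1.        ]])}
{'clock': 0.1, 'joint_pos': array([-5.87797730e+01,  2.05885948e+01,  6.38443873e-01, -1.67781853e-02,
       -7.01363221e+01, -1.65071967e+01]), 'qvel': array([-0.00798281, -0.02845654,  0.17718903,  0.03049125, -0.02293527,
        0.03047205]), 'tau': array([ 8.60706477e-04, -5.84168351e+01,  2.93750721e+01,  7.01558501e+00,
        1.01112068e-02, -5.06882736e-05]), 'tool_pos': array([ 0.17129213, -0.65244612,  0.22570073]), 'orientation': array([ 1.79912609e+02, -9.44899696e-03, -1.65292675e+02]), 'force': array([ 0.51555003, -0.29490855,  0.27637179]), 'moment': array([-0.00490813,  0.01964228,  0.02920729]), 'gripper_force': 0.0, 'opening': 0.08762278331318608} 0.0188
```

View pics/top0.png

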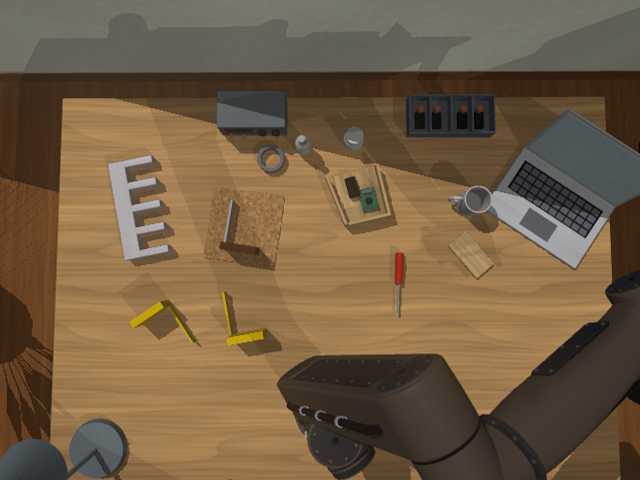

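View pics/side0.png

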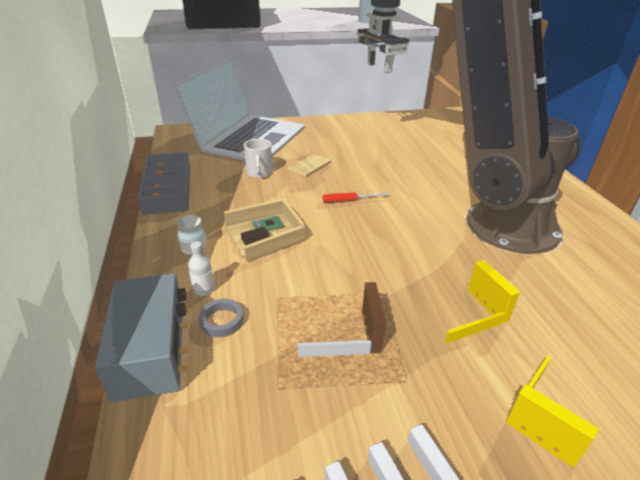

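Run:
```python
import cv2
a=cv2.imread("pics/top0.png")[145:285,200:400]; cv2.imwrite("pics/t1.png",cv2.resize(a,None,fx=4,fy=4,interpolation=cv2.INTER_CUBIC))
a=cv2.imread("pics/side0.png")[195:395,210:410]; cv2.imwrite("pics/s1.png",cv2.resize(a,None,fx=3,fy=3,interpolation=cv2.INTER_CUBIC))
```

```text
(no output)
```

View pics/t1.png

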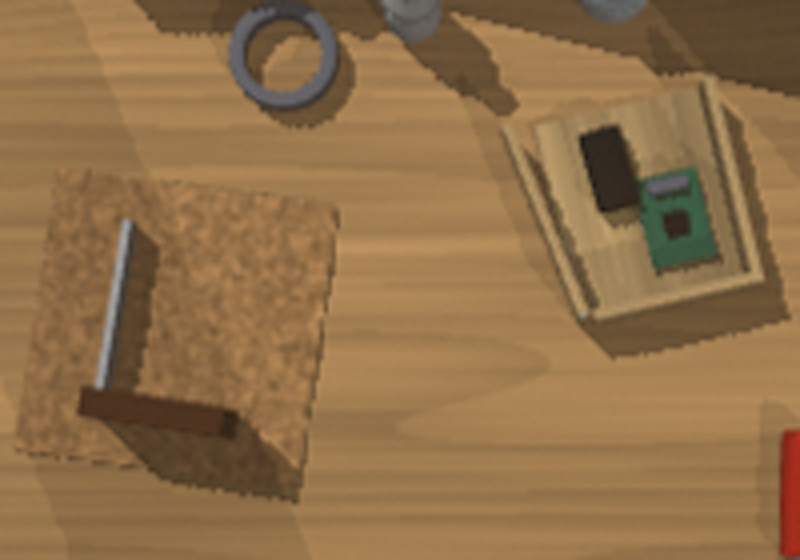

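View pics/s1.png

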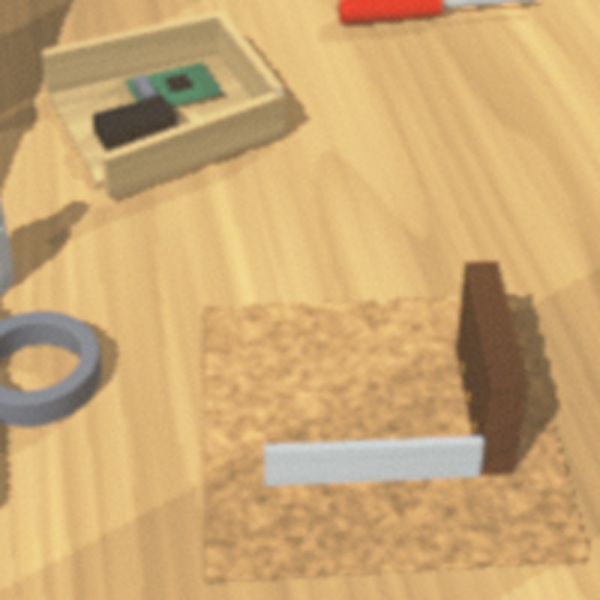

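```bash
cat > h.py <<'E'
import numpy as np, cv2
from scipy.optimize import least_squares
from plant import ctrl
P={n:ctrl.camera_params(n) for n in("top","side")}
def proj(n,p):
    p=np.atleast_2d(p); c=P[n]; M=c["cam_to_world"]; q=(p-M[:3,3])@M[:3,:3]
    return np.c_[c["fx"]*q[:,0]/-q[:,2]+c["cx"], c["fy"]*q[:,1]/q[:,2]+c["cy"]]
def place(pose,loc,z0=0):
    x,y,a=pose; l=np.atleast_2d(loc)/1000.; c,s=np.cos(a),np.sin(a)
    return np.c_[x+c*l[:,0]-s*l[:,1], y+s*l[:,0]+c*l[:,1], l[:,2]+z0]
def t1(u,v): return (200+(u+.5)/4-.5,145+(v+.5)/4-.5)
def s1(u,v): return (210+(u+.5)/3-.5,195+(v+.5)/3-.5)
def fit(obs,g,z0=0):  # obs: (cam, pix, local)
    f=lambda p:np.concatenate([(proj(n,place(p,l,z0))-px).ravel() for n,px,l in obs])
    r=least_squares(f,g,loss="soft_l1"); return r.x,r.fun.reshape(-1,2).round(1)
def box(x0,x1,y0,y1,z0,z1): return np.array([[x,y,z] for z in(z0,z1) for x,y in((x0,y0),(x1,y0),(x1,y1),(x0,y1))],float)
E=[(0,1),(1,2),(2,3),(3,0),(4,5),(5,6),(6,7),(7,4),(0,4),(1,5),(2,6),(3,7)]
SQ=[box(-22,0,-100,6,0,80),box(0,130,0,6,0,30)]
WALL=[box(0,8,-140,-10,0,45),box(0,160,-140,-132,0,45)]; PAN=[box(3,160,-8,0,7.5,45)]; MAT=[box(-110,110,-110,110,0,4)]
def draw(img,n,boxes,pose,z0,col,k,o):
    for b in boxes:
        q=((proj(n,place(pose,b,z0))-o+.5)*k-.5)
        for i,j in E: cv2.line(img,*[tuple(int(round(w*8)) for w in q[m]) for m in(i,j)],col,1,cv2.LINE_AA,3)
E
cat > f.py <<'E'
from h import *
T,S="top","side"
mat,r=fit([(T,t1(55,170),(110,110,4)),(T,t1(340,208),(110,-110,4)),(T,t1(300,502),(-110,-110,4)),(T,t1(15,452),(-110,110,4))],(.5,.2,-.1)); print("mat",mat,r.tolist())
sq,r=fit([(T,t1(127,220),(130,3,30)),(T,t1(83,387),(0,6,80)),(S,s1(264,446),(130,6,30)),(S,s1(266,487),(130,6,0)),(S,s1(483,437),(0,6,30)),(S,s1(483,473),(0,6,0)),
 (S,s1(517,470),(-22,6,0)),(S,s1(465,263),(0,-100,80)),(S,s1(498,263),(-22,-100,80))],(.5,.2,-.1),.004); print("sq",sq,r.tolist())
case,r=fit([(T,t1(766,280),(0,-140,45)),(T,t1(715,75),(160,-140,45)),(T,t1(590,322),(0,-10,45)),(S,s1(285,95),(0,-5,45)),(S,s1(222,15),(0,-140,45)),(S,s1(45,50),(160,-140,45))],(.5,0,.3)); print("case",case,r.tolist())
pan,r=fit([(T,t1(503,128),(160,0,45)),(S,s1(105,155),(160,0,45)),(S,s1(107,197),(160,0,7.5)),(S,s1(285,95),(3,0,45))],(*case[:2],.4));print("pan",pan,r.tolist(), pan[2]-case[2])
np.savez("f.npz",mat=mat,sq=sq,case=case,pan=pan)
a=cv2.imread("pics/top0.png"); b=cv2.imread("pics/side0.png")
def ov(img,n,o,w,h,k):
    im=cv2.resize(img[o[1]:o[1]+h,o[0]:o[0]+w],None,fx=k,fy=k,interpolation=cv2.INTER_CUBIC)
    for bx,p,z,c in((MAT,mat,0,(255,0,0)),(SQ,sq,.004,(0,255,0)),(WALL,case,0,(0,0,255)),(PAN,[*case[:2],pan[2]],0,(255,0,255))): draw(im,n,bx,p,z,c,k,np.array(o))
    return im
A=np.hstack([ov(a,T,(217,188),66,50*6//5,6),ov(a,T,(325,160),66,60,6)])
B=np.hstack([ov(b,S,(290,278),99,60,4),ov(b,S,(220,195),99,60,4)])
cv2.imwrite("pics/ov.png",np.vstack([A,cv2.resize(B,(A.shape[1],240))]))
E
python3 f.py
```

```text
mat [ 0.53930848  0.27040379 -0.13806055] [[0.7, 0.3], [-0.1, 0.3], [-0.3, -2.3], [-0.2, 0.4]]
sq [ 0.49066017  0.31707694 -0.14425185] [[1.0, 0.4], [0.8, 0.1], [0.7, 1.9], [0.2, -0.7], [0.5, 1.6], [-0.9, 0.6], [-0.4, 1.0], [-0.3, -0.9], [0.0, -1.3]]
case [ 0.54178648 -0.03642976  0.21651662] [[-0.6, 0.5], [0.1, -0.0], [0.8, -0.6], [0.1, -0.2], [0.7, -0.5], [-0.7, 0.9]]
pan [ 0.5405217  -0.04179094  0.36608258] [[1.7, -0.6], [-0.0, 1.2], [0.6, 0.3], [-0.0, 0.0]] 0.1495659555251149
```

View pics/ov.png

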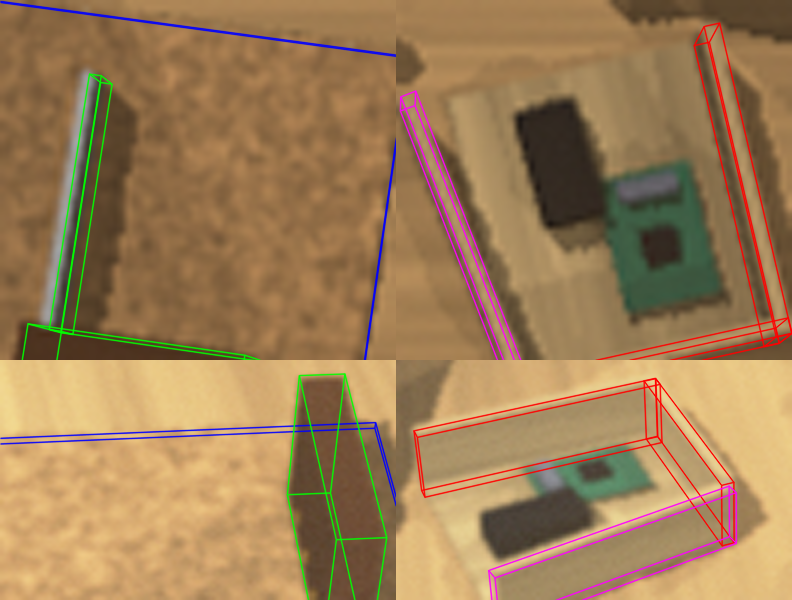

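```bash
cat > d.py <<'E'
from h import *
from scipy.spatial.transform import Rotation as Ro
f=dict(np.load("f.npz"))
def delta(pos,yaw,pos0=None,ori0=None):
    o=ctrl.get_obs(); p0=o["tool_pos"] if pos0 is None else np.array(pos0)
    R0=Ro.from_euler("xyz",o["orientation"] if ori0 is None else ori0,degrees=True); R1=Ro.from_euler("xyz",[180,0,yaw],degrees=True)
    return (R0.inv().apply(np.array(pos)-p0)*1000).round(1), (R0.inv()*R1).as_rotvec(degrees=True).round(1)
E
python3 - <<'E'
from d import *
sq=f["sq"].copy(); sq[1]+=.0015
g=place(sq,(-11,-40,66),.004)[0]; y=np.degrees(sq[2])-90; print(g,y)
print(delta((.54,-.2,.227),-130)); 
print(delta((g[0],g[1],.15),y,(.54,-.2,.227),(180,0,-130)))
print("case corner frame ->grip",place(f["case"],(-11,-40,66)),np.degrees(f["case"][2])-90)
E
```

```text
[0.47402433 0.28057367 0.07      ] -98.26502212370391
(array([-471.5,  344. ,   -0.9]), array([  0.1,   0. , -35.3]))
(array([-325.7,  359.4,   77. ]), array([  0. ,   0. , -31.7]))
case corner frame ->grip [[ 0.53963647 -0.07785894  0.066     ]] -77.59451121177331
```

>>> apply_moves --deltas '[{"fingers": 60,"delta_pos": [-471,344,0],"angular": [0,0,-35]},{"fingers": 60,"delta_pos": [-471,344,0],"angular": [0,0,-35]},{"fingers": 60,"delta_pos": [-471,344,0],"angular": [0,0,-35]},{"fingers": 60,"delta_pos": [-471,344,0],"angular": [0,0,-35]},{"fingers": 60,"delta_pos": [-471,344,0],"angular": [0,0,-35]},{"fingers": 60,"delta_pos": [-471,344,0],"angular": [0,0,-35]},{"fingers": 60,"delta_pos": [-471,344,0],"angular": [0,0,-35]},{"fingers": 60,"delta_pos": [-471,344,0],"angular": [0,0,-35]},{"fingers": 60,"delta_pos": [-471,344,0],"angular": [0,0,-35]},{"fingers": 60,"delta_pos": [-471,344,0],"angular": [0,0,-35]}]'

```text
clock: 1.1
tool_pos: [0.4879, -0.2631, 0.2266]
orientation: [180.0, 0.0, -130.3]
force: [1.0, -0.7, -0.3]
opening: 0.0602
gripper_force: 0.0
```

>>> apply_moves --deltas '[{"fingers": 60,"delta_pos": [0,0,0],"angular": [0,0,0]},{"fingers": 60,"delta_pos": [0,0,0],"angular": [0,0,0]}]'

```text
clock: 1.3
tool_pos: [0.4875, -0.2639, 0.2261]
orientation: [179.9, -0.0, -130.1]
force: [-1.0, -0.3, -0.6]
opening: 0.06
gripper_force: 0.0
```

Run:
```python
from d import *
print(ctrl.get_obs()["clock"],delta((.474,.2806,.16),-98.3))
```

```text
1.3 (array([-407.6,  361.2,   66.3]), array([  0.1,  -0. , -31.8]))
```

>>> apply_moves --deltas '[{"fingers": 60,"delta_pos": [-408,361,0],"angular": [0,0,-32]},{"fingers": 60,"delta_pos": [-408,361,0],"angular": [0,0,-32]},{"fingers": 60,"delta_pos": [-408,361,0],"angular": [0,0,-32]},{"fingers": 60,"delta_pos": [-408,361,0],"angular": [0,0,-32]},{"fingers": 60,"delta_pos": [-408,361,0],"angular": [0,0,-32]},{"fingers": 60,"delta_pos": [-408,361,0],"angular": [0,0,-32]},{"fingers": 60,"delta_pos": [-408,361,0],"angular": [0,0,-32]},{"fingers": 60,"delta_pos": [-408,361,0],"angular": [0,0,-32]},{"fingers": 60,"delta_pos": [-408,361,0],"angular": [0,0,-32]},{"fingers": 60,"delta_pos": [-408,361,0],"angular": [0,0,-32]}]'

```text
clock: 2.3
tool_pos: [0.4763, 0.2353, 0.2268]
orientation: [-180.0, 0.0, -98.4]
force: [2.0, 0.8, 0.4]
opening: 0.0597
gripper_force: 0.0
```

>>> apply_moves --deltas '[{"fingers": 60,"delta_pos": [0,0,0],"angular": [0,0,0]},{"fingers": 60,"delta_pos": [0,0,0],"angular": [0,0,0]}]'

```text
clock: 2.5
tool_pos: [0.4763, 0.2346, 0.226]
orientation: [180.0, -0.1, -98.3]
force: [-0.3, -0.2, 0.6]
opening: 0.06
gripper_force: 0.0
```

Run:
```python
from d import *
print(ctrl.get_obs()["joint_pos"],delta((.474,.2806,.11),-98.3),delta((.474,.2806,.052),-98.3))
```

```text
[ 4.73908744e+01  7.02590005e+00 -1.74151885e+01 -6.55098929e-03
 -6.56357981e+01 -5.56438963e+01] (array([-45.3,   8.8, 116. ]), array([ 0. , -0.1,  0. ])) (array([-45.4,   8.8, 174. ]), array([ 0. , -0.1,  0. ]))
```

>>> apply_moves --deltas '[{"fingers": 60,"delta_pos": [-45.4,8.8,20],"angular": [0,0,0]},{"fingers": 60,"delta_pos": [-45.4,8.8,60],"angular": [0,0,0]},{"fingers": 60,"delta_pos": [-45.4,8.8,90],"angular": [0,0,0]},{"fingers": 60,"delta_pos": [-45.4,8.8,110],"angular": [0,0,0]},{"fingers": 60,"delta_pos": [-45.4,8.8,110],"angular": [0,0,0]}]'

```text
clock: 3.0
tool_pos: [0.4732, 0.2776, 0.1138]
orientation: [179.8, -0.3, -98.4]
force: [-0.4, -0.4, 0.5]
opening: 0.0601
gripper_force: 0.0
```

Run:
```python
from d import *
t=ctrl.snapshot("top"); s=ctrl.snapshot("side")
print(delta((.474,.2806,.052),-98.3))
a=t[190:265,205:285]; b=s[215:365,290:390]
cv2.imwrite("pics/pre.png",np.hstack([cv2.resize(a,(480,450),interpolation=2),cv2.resize(b,(300,450),interpolation=2)])[:,:,::-1])
```

```text
(array([-0.8,  1.1, 65.2]), array([-0. , -0. , -0.1]))
```

View pics/pre.png

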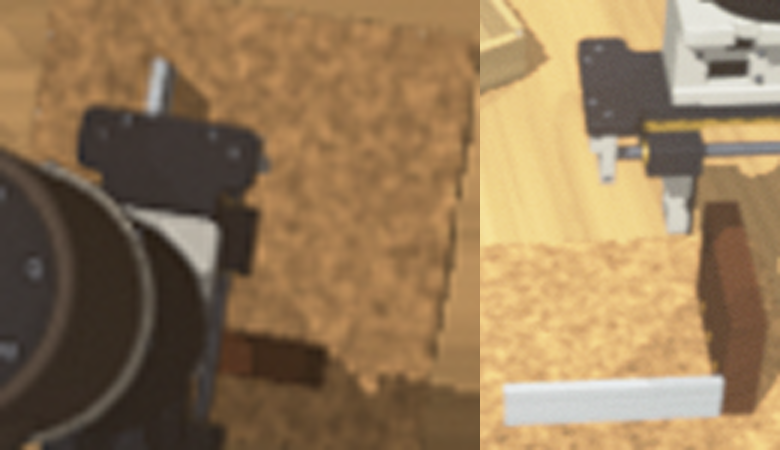

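>>> apply_moves --deltas '[{"fingers": 60,"delta_pos": [-0.8,1,30],"angular": [0,0,0]},{"fingers": 60,"delta_pos": [-0.8,1,52],"angular": [0,0,0]},{"fingers": 60,"delta_pos": [-0.8,1,64],"angular": [0,0,0]},{"fingers": 60,"delta_pos": [-0.8,1,64],"angular": [0,0,0]}]'

```text
clock: 3.5
tool_pos: [0.4735, 0.2813, 0.0524]
orientation: [180.0, -0.1, -98.3]
force: [-0.6, -0.9, -0.4]
opening: 0.0602
gripper_force: 0.0
```

>>> apply_moves --deltas '[{"fingers": 12,"delta_pos": [0,0,0],"angular": [0,0,0]},{"fingers": 12,"delta_pos": [0,0,0],"angular": [0,0,0]},{"fingers": 12,"delta_pos": [0,0,0],"angular": [0,0,0]},{"fingers": 12,"delta_pos": [0,0,0],"angular": [0,0,0]},{"fingers": 12,"delta_pos": [0,0,0],"angular": [0,0,0]},{"fingers": 12,"delta_pos": [0,0,0],"angular": [0,0,0]},{"fingers": 12,"delta_pos": [0,0,0],"angular": [0,0,0]}]'

```text
clock: 4.2
tool_pos: [0.4738, 0.2823, 0.053]
orientation: [-180.0, 0.0, -98.3]
force: [0.4, 0.6, 3.6]
opening: 0.022
gripper_force: 30.0
```

>>> apply_moves --deltas '[{"fingers": 12,"delta_pos": [0,0,-20],"angular": [0,0,0]},{"fingers": 12,"delta_pos": [0,0,-50],"angular": [0,0,0]},{"fingers": 12,"delta_pos": [0,0,-70],"angular": [0,0,0]},{"fingers": 12,"delta_pos": [0,0,-70],"angular": [0,0,0]},{"fingers": 12,"delta_pos": [0,0,-70],"angular": [0,0,0]}]'

```text
clock: 4.7
tool_pos: [0.4728, 0.2817, 0.1219]
orientation: [179.9, -0.0, -98.3]
force: [-0.3, 0.3, -3.1]
opening: 0.0219
gripper_force: 30.0
```

Run:
```python
from d import *
o=ctrl.get_obs(); print(o["tool_pos"],o["orientation"],o["force"],o["moment"],o["opening"])
c=f["case"]; yaw=np.degrees(c[2])-90; g=place(c,(-11-10,-40+40,0))[0]; print(g)
print(delta((g[0],g[1],.123),yaw)); print(delta((g[0],g[1],.061),yaw,(g[0],g[1],.123),(180,0,yaw)))
# rough world of glue/jar/tape at height
M=P["top"]["cam_to_world"]
for n,(u,v),z in(("glue",(303,143),.1),("jar",(353,138),.07)):
    d=M[:3,:3]@np.array([(u-P["top"]["cx"])/P["top"]["fx"],-(v-P["top"]["cy"])/P["top"]["fy"],-1]); print(n,M[:3,3]+d*(z-M[2,3])/d[2])
```

```text
[0.47276691 0.28165558 0.12188594] [ 1.79948646e+02 -7.64718027e-03 -9.83134523e+01] [-0.27754112  0.32906728 -3.11773522] [-0.04668179  0.16785231  0.0197289 ] 0.021865131161271808
[ 0.5212768  -0.04094116  0.        ]
(array([312.2, -94.6,  -1.2]), array([  0.1,   0. , -20.7]))
(array([ 0., -0., 62.]), array([0., 0., 0.]))
glue [0.7762247  0.08573062 0.1       ]
jar [ 0.79882526 -0.06119581  0.07      ]
```

>>> apply_moves --deltas '[{"fingers": 12,"delta_pos": [40,-12,0],"angular": [0,0,-3]},{"fingers": 12,"delta_pos": [80,-24,0],"angular": [0,0,-6]},{"fingers": 12,"delta_pos": [120,-36,0],"angular": [0,0,-9]},{"fingers": 12,"delta_pos": [160,-48,0],"angular": [0,0,-12]},{"fingers": 12,"delta_pos": [200,-60,0],"angular": [0,0,-15]},{"fingers": 12,"delta_pos": [240,-72,0],"angular": [0,0,-18]},{"fingers": 12,"delta_pos": [280,-84,0],"angular": [0,0,-20.7]},{"fingers": 12,"delta_pos": [312,-94.6,0],"angular": [0,0,-20.7]},{"fingers": 12,"delta_pos": [312,-94.6,0],"angular": [0,0,-20.7]},{"fingers": 12,"delta_pos": [312,-94.6,0],"angular": [0,0,-20.7]}]'

```text
clock: 5.7
tool_pos: [0.5209, -0.0414, 0.1208]
orientation: [179.8, 0.0, -77.7]
force: [-0.8, 0.6, -2.7]
opening: 0.0218
gripper_force: 30.0
```

>>> apply_moves --deltas '[{"fingers": 12,"delta_pos": [0,0,20],"angular": [0,0,0]},{"fingers": 12,"delta_pos": [0,0,45],"angular": [0,0,0]},{"fingers": 12,"delta_pos": [0,0,61],"angular": [0,0,0]},{"fingers": 12,"delta_pos": [0,0,61],"angular": [0,0,0]},{"fingers": 12,"delta_pos": [0,0,61],"angular": [0,0,0]}]'

```text
clock: 6.2
tool_pos: [0.5218, -0.0397, 0.0613]
orientation: [179.9, -0.0, -77.5]
force: [0.7, 0.8, -2.5]
opening: 0.0219
gripper_force: 30.0
```

Run:
```python
from d import *
t=ctrl.snapshot("top"); s=ctrl.snapshot("side")
o=ctrl.get_obs(); print(o["tool_pos"],o["orientation"],o["force"],o["moment"])
c=f["case"]; d=o["tool_pos"][:2]-c[:2]; C,S=np.cos(c[2]),np.sin(c[2]); print("grip in case",(C*d[0]+S*d[1])*1e3,(-S*d[0]+C*d[1])*1e3, "yaw",o["orientation"][2]+90-np.degrees(c[2]))
a=t[150:240,310:400]; b=s[190:290,215:315]
cv2.imwrite("pics/pre2.png",np.hstack([cv2.resize(a,(400,400),interpolation=2),cv2.resize(b,(400,400),interpolation=2)])[:,:,::-1])
```

```text
[ 0.52265615 -0.03978716  0.06229874] [-1.79936747e+02 -4.70869953e-03 -7.75289832e+01] [-0.01780224  0.2925901  -3.12453143] [-0.01549329  0.16424536 -0.02594006]
grip in case -19.404939449374357 0.8307333296402918 yaw 0.06552804315799143
```

View pics/pre2.png

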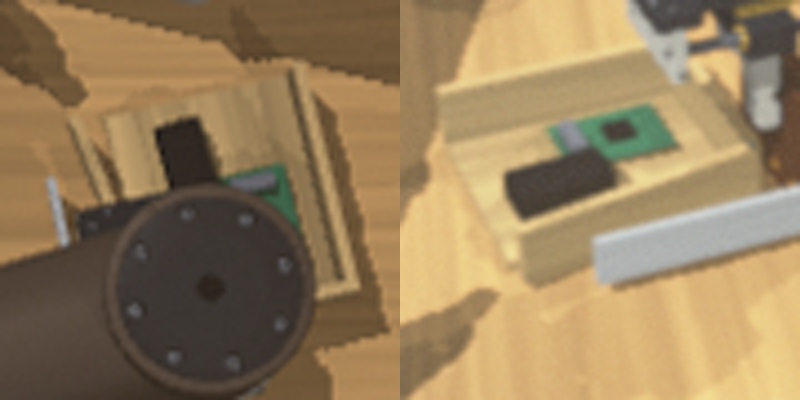

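>>> apply_moves --deltas '[{"fingers": 12,"delta_pos": [5,0,0],"angular": [0,0,0]},{"fingers": 12,"delta_pos": [10,0,0],"angular": [0,0,0]},{"fingers": 12,"delta_pos": [15,0,0],"angular": [0,0,0]},{"fingers": 12,"delta_pos": [19,0,0],"angular": [0,0,0]},{"fingers": 12,"delta_pos": [23,0,0],"angular": [0,0,0]},{"fingers": 12,"delta_pos": [27,0,0],"angular": [0,0,0]},{"fingers": 12,"delta_pos": [30,0,0],"angular": [0,0,0]},{"fingers": 12,"delta_pos": [33,0,0],"angular": [0,0,0]},{"fingers": 12,"delta_pos": [33,0,0],"angular": [0,0,0]},{"fingers": 12,"delta_pos": [33,0,0],"angular": [0,0,0]}]'

```text
clock: 7.3
tool_pos: [0.529, -0.0728, 0.0615]
orientation: [180.0, -0.0, -77.6]
force: [-0.1, -0.1, -2.8]
opening: 0.0219
gripper_force: 30.0
```

```bash
cat > st.py <<'E'
from d import *
from scipy.spatial.transform import Rotation as Ro
o=ctrl.get_obs(); c=f["case"]; R=np.array([[np.cos(c[2]),np.sin(c[2])],[-np.sin(c[2]),np.cos(c[2])]])
print(o["clock"],"grip in case mm",(R@(o["tool_pos"][:2]-c[:2])*1e3).round(2),"z",o["tool_pos"][2].round(4),"yaw",(o["orientation"][2]+90-np.degrees(c[2])).round(2),"Fcase",(R@o["force"][:2]).round(1),o["force"][2].round(1),"Mcase",(R@o["moment"][:2]).round(2),o["moment"][2].round(3))
E
python3 st.py
```

```text
7.3 grip in case mm [-20.34 -32.73] z 0.0615 yaw -0.01 Fcase [-0.1 -0. ] -2.8 Mcase [0.07 0.17] -0.006
```

>>> apply_moves --deltas '[{"fingers": 12,"delta_pos": [0,-3,0],"angular": [0,0,0]},{"fingers": 12,"delta_pos": [0,-6,0],"angular": [0,0,0]},{"fingers": 12,"delta_pos": [0,-7,0],"angular": [0,0,0]},{"fingers": 12,"delta_pos": [0,-7,0],"angular": [0,0,0]}]'

```text
clock: 7.7
tool_pos: [0.5362, -0.071, 0.0615]
orientation: [180.0, -0.0, -77.6]
force: [0.4, -0.2, -3.3]
opening: 0.022
gripper_force: 30.0
```

>>> apply_moves --deltas '[{"fingers": 12,"delta_pos": [0,-0.5,0],"angular": [0,0,0]},{"fingers": 12,"delta_pos": [0,-1,0],"angular": [0,0,0]},{"fingers": 12,"delta_pos": [0,-1,0],"angular": [0,0,0]}]'

```text
clock: 8.0
tool_pos: [0.5369, -0.0709, 0.0616]
orientation: [180.0, 0.0, -77.6]
force: [0.1, 0.6, -2.4]
opening: 0.0215
gripper_force: 30.0
```

```bash
python3 st.py
```

```text
8.0 grip in case mm [-12.14 -32.64] z 0.0616 yaw 0.01 Fcase [0.2 0.6] -2.4 Mcase [0.07 0.17] 0.042
```

>>> apply_moves --deltas '[{"fingers": 12,"delta_pos": [0,-0.5,0],"angular": [0,0,0]},{"fingers": 12,"delta_pos": [0,-1,0],"angular": [0,0,0]},{"fingers": 12,"delta_pos": [0,-1,0],"angular": [0,0,0]}]'

```text
clock: 8.3
tool_pos: [0.5373, -0.0709, 0.0614]
orientation: [179.9, 0.0, -77.6]
force: [-2.8, 0.6, -1.2]
opening: 0.0218
gripper_force: 30.0
```

>>> apply_moves --deltas '[{"fingers": 12,"delta_pos": [0,-0.5,0],"angular": [0,0,0]},{"fingers": 12,"delta_pos": [0,-0.5,0],"angular": [0,0,0]}]'

```text
clock: 8.5
tool_pos: [0.5374, -0.0709, 0.0613]
orientation: [179.9, 0.0, -77.6]
force: [-3.6, -1.1, 0.7]
opening: 0.0224
gripper_force: 30.0
```

```bash
python3 st.py
```

```text
8.5 grip in case mm [-11.66 -32.69] z 0.0613 yaw 0.0 Fcase [-3.8 -0.3] 0.7 Mcase [0.21 2.01] 0.175
```

>>> apply_moves --deltas '[{"fingers": 12,"delta_pos": [0,0,0],"angular": [0,0,0]},{"fingers": 12,"delta_pos": [0,0,0],"angular": [0,0,0]}]'

```text
clock: 8.7
tool_pos: [0.5374, -0.0709, 0.0613]
orientation: [179.9, 0.0, -77.6]
force: [-6.0, -1.1, -0.2]
opening: 0.0217
gripper_force: 30.0
```

```bash
python3 st.py
```

```text
8.7 grip in case mm [-11.64 -32.69] z 0.0613 yaw -0.0 Fcase [-6.1  0.2] -0.2 Mcase [0.2  2.33] 0.108
```

>>> apply_moves --deltas '[{"fingers": 12,"delta_pos": [0,1,0],"angular": [0,0,0]},{"fingers": 12,"delta_pos": [0,1,0],"angular": [0,0,0]},{"fingers": 12,"delta_pos": [0,1,0],"angular": [0,0,0]}]'

```text
clock: 9.0
tool_pos: [0.5373, -0.0708, 0.0614]
orientation: [180.0, 0.0, -77.6]
force: [-3.0, -1.3, -3.9]
opening: 0.0218
gripper_force: 30.0
```

```bash
python3 st.py
```

```text
9.0 grip in case mm [-11.74 -32.65] z 0.0614 yaw 0.0 Fcase [-3.2 -0.6] -3.9 Mcase [-0.03  1.36] 0.085
```

>>> apply_moves --deltas '[{"fingers": 12,"delta_pos": [0,-1,0],"angular": [0,0,-0.4]},{"fingers": 12,"delta_pos": [0,-1,0],"angular": [0,0,-0.4]},{"fingers": 12,"delta_pos": [0,-1,0],"angular": [0,0,-0.4]}]'

```text
clock: 9.3
tool_pos: [0.5376, -0.0709, 0.0614]
orientation: [179.9, 0.0, -77.2]
force: [-4.5, -1.5, -1.5]
opening: 0.022
gripper_force: 30.0
```

```bash
python3 st.py
```

```text
9.3 grip in case mm [-11.51 -32.74] z 0.0614 yaw 0.42 Fcase [-4.7 -0.5] -1.5 Mcase [-0.04  2.27] 0.074
```

>>> apply_moves --deltas '[{"fingers": 12,"delta_pos": [0,0,0],"angular": [0,0,-0.6]},{"fingers": 12,"delta_pos": [0,0,0],"angular": [0,0,-0.6]},{"fingers": 12,"delta_pos": [0,0,0],"angular": [0,0,-0.6]}]'

```text
clock: 9.6
tool_pos: [0.5377, -0.0709, 0.0614]
orientation: [179.9, 0.0, -76.6]
force: [-5.8, -2.9, -1.0]
opening: 0.0218
gripper_force: 30.0
```

```bash
python3 st.py
```

```text
9.6 grip in case mm [-11.4 -32.8] z 0.0614 yaw 1.0 Fcase [-6.3 -1.6] -1.0 Mcase [-0.28  2.22] -0.061
```

>>> apply_moves --deltas '[{"fingers": 12,"delta_pos": [0,2.5,0],"angular": [0,0,0]},{"fingers": 12,"delta_pos": [2,2.5,0],"angular": [0,0,0]},{"fingers": 12,"delta_pos": [4,2.5,0],"angular": [0,0,0]},{"fingers": 12,"delta_pos": [4,2.5,0],"angular": [0,0,0]},{"fingers": 12,"delta_pos": [4,2.5,0],"angular": [0,0,0]}]'

```text
clock: 10.1
tool_pos: [0.5373, -0.0751, 0.0617]
orientation: [-180.0, -0.0, -76.6]
force: [-0.9, -0.1, -2.8]
opening: 0.0216
gripper_force: 30.0
```

```bash
python3 st.py
```

```text
10.1 grip in case mm [-12.7 -36.8] z 0.0617 yaw 1.0 Fcase [-0.9  0.1] -2.8 Mcase [0.03 0.18] 0.003
```

>>> apply_moves --deltas '[{"fingers": 12,"delta_pos": [0.5,0,0],"angular": [0,0,0]},{"fingers": 12,"delta_pos": [1,0,0],"angular": [0,0,0]},{"fingers": 12,"delta_pos": [1,0,0],"angular": [0,0,0]}]'

```text
clock: 10.4
tool_pos: [0.5372, -0.076, 0.0616]
orientation: [-180.0, 0.0, -76.6]
force: [-0.5, 0.6, -2.3]
opening: 0.0217
gripper_force: 30.0
```

```bash
python3 st.py
```

```text
10.4 grip in case mm [-12.94 -37.69] z 0.0616 yaw 1.01 Fcase [-0.3  0.6] -2.3 Mcase [0.25 0.13] 0.119
```

>>> apply_moves --deltas '[{"fingers": 12,"delta_pos": [0.5,0,0],"angular": [0,0,0]},{"fingers": 12,"delta_pos": [1,0,0],"angular": [0,0,0]},{"fingers": 12,"delta_pos": [1,0,0],"angular": [0,0,0]}]'

```text
clock: 10.7
tool_pos: [0.5374, -0.0771, 0.0616]
orientation: [-180.0, 0.0, -76.6]
force: [0.3, 1.0, -2.8]
opening: 0.0217
gripper_force: 30.0
```

```bash
python3 st.py
```

```text
10.7 grip in case mm [-13.   -38.74] z 0.0616 yaw 1.01 Fcase [0.5 0.9] -2.8 Mcase [0.22 0.07] 0.076
```

>>> apply_moves --deltas '[{"fingers": 12,"delta_pos": [0.5,0,0],"angular": [0,0,0]},{"fingers": 12,"delta_pos": [1,0,0],"angular": [0,0,0]},{"fingers": 12,"delta_pos": [1,0,0],"angular": [0,0,0]}]'

```text
clock: 11.0
tool_pos: [0.5376, -0.0781, 0.0616]
orientation: [180.0, -0.0, -76.6]
force: [1.0, -0.1, -2.3]
opening: 0.0218
gripper_force: 30.0
```

```bash
python3 st.py
```

```text
11.0 grip in case mm [-13.02 -39.78] z 0.0616 yaw 1.01 Fcase [ 1.  -0.3] -2.3 Mcase [0.24 0.12] 0.095
```

>>> apply_moves --deltas '[{"fingers": 12,"delta_pos": [0.5,0,0],"angular": [0,0,0]},{"fingers": 12,"delta_pos": [1,0,0],"angular": [0,0,0]},{"fingers": 12,"delta_pos": [1,0,0],"angular": [0,0,0]}]'

```text
clock: 11.3
tool_pos: [0.5378, -0.079, 0.0615]
orientation: [180.0, 0.0, -76.6]
force: [-0.1, 0.9, -2.8]
opening: 0.0215
gripper_force: 30.0
```

```bash
python3 st.py
```

```text
11.3 grip in case mm [-13.01 -40.75] z 0.0615 yaw 1.0 Fcase [0.1 0.9] -2.8 Mcase [0.23 0.03] 0.046
```

>>> apply_moves --deltas '[{"fingers": 12,"delta_pos": [0.5,0,0],"angular": [0,0,0]},{"fingers": 12,"delta_pos": [1,0,0],"angular": [0,0,0]},{"fingers": 12,"delta_pos": [1,0,0],"angular": [0,0,0]}]'

```text
clock: 11.6
tool_pos: [0.5381, -0.08, 0.0615]
orientation: [180.0, 0.0, -76.6]
force: [0.1, 1.5, -2.2]
opening: 0.0217
gripper_force: 30.0
```

```bash
python3 st.py
```

```text
11.6 grip in case mm [-12.99 -41.75] z 0.0615 yaw 1.01 Fcase [0.4 1.5] -2.2 Mcase [0.21 0.01] 0.098
```

>>> apply_moves --deltas '[{"fingers": 12,"delta_pos": [0.5,0,0],"angular": [0,0,0]},{"fingers": 12,"delta_pos": [1,0,0],"angular": [0,0,0]},{"fingers": 12,"delta_pos": [1,0,0],"angular": [0,0,0]}]'

```text
clock: 11.9
tool_pos: [0.5383, -0.0809, 0.0615]
orientation: [180.0, 0.0, -76.6]
force: [-1.3, 1.2, -2.2]
opening: 0.0215
gripper_force: 30.0
```

```bash
python3 st.py
```

```text
11.9 grip in case mm [-12.99 -42.64] z 0.0615 yaw 1.0 Fcase [-1.   1.5] -2.2 Mcase [0.6  0.08] 0.123
```

>>> apply_moves --deltas '[{"fingers": 12,"delta_pos": [0.5,0,0],"angular": [0,0,0]},{"fingers": 12,"delta_pos": [1,0,0],"angular": [0,0,0]},{"fingers": 12,"delta_pos": [1,0,0],"angular": [0,0,0]}]'

```text
clock: 12.2
tool_pos: [0.5383, -0.0811, 0.0614]
orientation: [-180.0, 0.1, -76.6]
force: [-1.4, 6.4, -2.1]
opening: 0.0217
gripper_force: 30.0
```

```bash
python3 st.py
```

```text
12.2 grip in case mm [-12.97 -42.91] z 0.0614 yaw 1.0 Fcase [-0.   6.6] -2.1 Mcase [2.81 0.08] 0.142
```

>>> apply_moves --deltas '[{"fingers": 12,"delta_pos": [-1,0,0],"angular": [0,0,0]},{"fingers": 12,"delta_pos": [-1,-1,0],"angular": [0,0,0]},{"fingers": 12,"delta_pos": [-1,-2,0],"angular": [0,0,0]},{"fingers": 12,"delta_pos": [-1,-3,0],"angular": [0,0,0]},{"fingers": 12,"delta_pos": [-1,-3,0],"angular": [0,0,0]}]'

```text
clock: 12.7
tool_pos: [0.54, -0.0805, 0.0612]
orientation: [179.9, 0.0, -76.6]
force: [-4.9, 0.9, -0.5]
opening: 0.0218
gripper_force: 30.0
```

```bash
python3 st.py
```

```text
12.7 grip in case mm [-11.25 -42.64] z 0.0612 yaw 0.97 Fcase [-4.5  1.9] -0.5 Mcase [1.1  1.73] 0.006
```

>>> apply_moves --deltas '[{"fingers": 12,"delta_pos": [0.5,-0.3,0],"angular": [0,0,0]},{"fingers": 12,"delta_pos": [1,-0.6,0],"angular": [0,0,0]},{"fingers": 12,"delta_pos": [1.3,-0.8,0],"angular": [0,0,0]},{"fingers": 12,"delta_pos": [1.3,-0.8,0],"angular": [0,0,0]},{"fingers": 12,"delta_pos": [1.3,-0.8,0],"angular": [0,0,0]}]'

```text
clock: 13.2
tool_pos: [0.5401, -0.0808, 0.061]
orientation: [179.8, 0.1, -76.6]
force: [-7.9, 8.1, 3.0]
opening: 0.0218
gripper_force: 30.0
```

```bash
python3 st.py
```

```text
13.2 grip in case mm [-11.21 -42.95] z 0.061 yaw 0.95 Fcase [-5.9  9.6] 3.0 Mcase [3.77 2.61] 0.014
```

>>> apply_moves --deltas '[{"fingers": 12,"delta_pos": [0,-0.7,0],"angular": [0,0,0]},{"fingers": 12,"delta_pos": [0.3,-1.4,0],"angular": [0,0,0]},{"fingers": 12,"delta_pos": [0.3,-1.4,0],"angular": [0,0,0]},{"fingers": 12,"delta_pos": [0.3,-1.4,0],"angular": [0,0,0]},{"fingers": 12,"delta_pos": [0.3,-1.4,0],"angular": [0,0,0]},{"fingers": 12,"delta_pos": [0.3,-1.4,0],"angular": [0,0,0]},{"fingers": 12,"delta_pos": [0.3,-1.4,0],"angular": [0,0,0]},{"fingers": 12,"delta_pos": [0.3,-1.4,0],"angular": [0,0,0]},{"fingers": 12,"delta_pos": [0.3,-1.4,0],"angular": [0,0,0]},{"fingers": 12,"delta_pos": [0.3,-1.4,0],"angular": [0,0,0]}]'

```text
clock: 14.2
tool_pos: [0.5402, -0.0809, 0.0609]
orientation: [179.7, 0.1, -76.7]
force: [-12.0, 8.5, 5.9]
opening: 0.022
gripper_force: 30.0
```

```bash
python3 st.py
python3 - <<'E'
from d import *
t=ctrl.snapshot("top"); s=ctrl.snapshot("side")
a=t[150:240,310:400]; b=s[190:290,215:315]
cv2.imwrite("pics/press.png",np.hstack([cv2.resize(a,(400,400),interpolation=2),cv2.resize(b,(400,400),interpolation=2)])[:,:,::-1])
E
```

```text
14.2 grip in case mm [-11.1  -43.09] z 0.0609 yaw 0.94 Fcase [-9.9 10.9] 5.9 Mcase [4.28 3.87] 0.019
```

View pics/press.png

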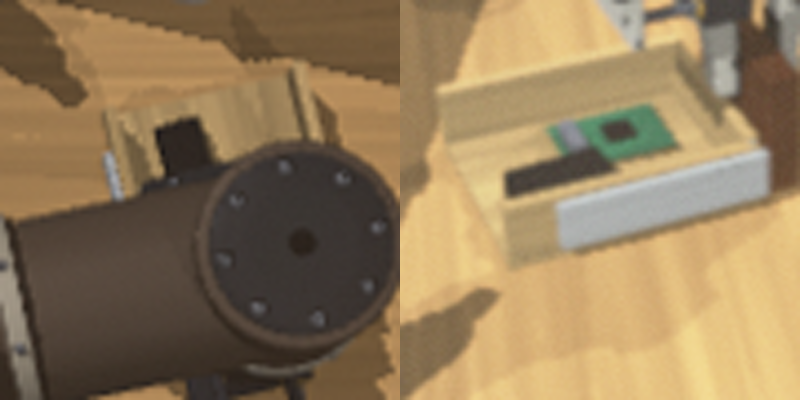

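>>> apply_moves --deltas '[{"fingers": 12,"delta_pos": [-0.8,2,0],"angular": [0,0,0]},{"fingers": 12,"delta_pos": [-1.6,4,0],"angular": [0,0,0]},{"fingers": 12,"delta_pos": [-3,6,0],"angular": [0,0,0]},{"fingers": 12,"delta_pos": [-6,8,0],"angular": [0,0,0]},{"fingers": 12,"delta_pos": [-12,10,0],"angular": [0,0,0]},{"fingers": 12,"delta_pos": [-20,12,0],"angular": [0,0,0]},{"fingers": 12,"delta_pos": [-25,12,-10],"angular": [0,0,0]},{"fingers": 12,"delta_pos": [-30,12,-30],"angular": [0,0,0]},{"fingers": 12,"delta_pos": [-30,12,-60],"angular": [0,0,0]},{"fingers": 12,"delta_pos": [-30,12,-60],"angular": [0,0,0]}]'

```text
clock: 15.3
tool_pos: [0.528, -0.054, 0.1263]
orientation: [-179.6, -0.1, -76.5]
force: [1.1, -0.1, -2.0]
opening: 0.0216
gripper_force: 30.0
```

```bash
python3 st.py
python3 - <<'E'
from d import *
print(delta((.4738,.2823,.121),-98.3))
E
```

```text
15.3 grip in case mm [-17.25 -14.16] z 0.1263 yaw 1.11 Fcase [ 1.  -0.3] -2.0 Mcase [-0.05 -0.04] -0.019
(array([-339.6,  -25.9,    5.1]), array([-0.4,  0. , 21.8]))
```

>>> apply_moves --deltas '[{"fingers": 12,"delta_pos": [-40,-3,0],"angular": [0,0,3]},{"fingers": 12,"delta_pos": [-80,-6,0],"angular": [0,0,6]},{"fingers": 12,"delta_pos": [-120,-9,0],"angular": [0,0,9]},{"fingers": 12,"delta_pos": [-160,-12,0],"angular": [0,0,12]},{"fingers": 12,"delta_pos": [-200,-15,0],"angular": [0,0,15]},{"fingers": 12,"delta_pos": [-240,-18,0],"angular": [0,0,18]},{"fingers": 12,"delta_pos": [-280,-21,0],"angular": [0,0,21.8]},{"fingers": 12,"delta_pos": [-320,-24,0],"angular": [0,0,21.8]},{"fingers": 12,"delta_pos": [-339.6,-25.9,0],"angular": [0,0,21.8]},{"fingers": 12,"delta_pos": [-339.6,-25.9,0],"angular": [0,0,21.8]}]'

```text
clock: 16.3
tool_pos: [0.4711, 0.2842, 0.1215]
orientation: [-180.0, 0.0, -98.2]
force: [0.3, 0.3, -3.1]
opening: 0.022
gripper_force: 30.0
```

>>> apply_moves --deltas '[{"fingers": 12,"delta_pos": [0,0,20],"angular": [0,0,0]},{"fingers": 12,"delta_pos": [0,0,40],"angular": [0,0,0]},{"fingers": 12,"delta_pos": [0,0,55],"angular": [0,0,0]},{"fingers": 12,"delta_pos": [0,0,60],"angular": [0,0,0]},{"fingers": 12,"delta_pos": [0,0,60],"angular": [0,0,0]},{"fingers": 12,"delta_pos": [0,0,60],"angular": [0,0,0]}]'

```text
clock: 16.9
tool_pos: [0.4719, 0.2815, 0.0623]
orientation: [-180.0, 0.0, -98.4]
force: [0.6, 0.5, -3.2]
opening: 0.0215
gripper_force: 30.0
```

Run:
```python
from d import *
o=ctrl.get_obs(); print(o)
t=ctrl.snapshot("top"); s=ctrl.snapshot("side")
a=t[150:240,310:400]; b=s[250:370,270:390]
cv2.imwrite("pics/place.png",np.hstack([cv2.resize(a,(400,400),interpolation=2),cv2.resize(b,(400,400),interpolation=2)])[:,:,::-1])
```

```text
{'clock': 16.9, 'joint_pos': array([ 5.12525738e+01,  1.82841573e+01, -2.70562732e+01,  1.80059226e-02,
       -4.46171021e+01, -5.96564751e+01]), 'qvel': array([ 0.03553066, -0.45962416,  0.37663109, -0.09346798,  0.01926464,
       -0.03283534]), 'tau': array([-5.21332899e-02, -4.83201635e+01,  2.23100799e+01,  5.50044939e+00,
        7.73909742e-04,  1.93236177e-03]), 'tool_pos': array([0.4719374 , 0.28149823, 0.0622714 ]), 'orientation': array([-1.79967624e+02,  3.02549570e-02, -9.83910806e+01]), 'force': array([ 0.55165981,  0.48791684, -3.15533024]), 'moment': array([ 0.02991416,  0.17498549, -0.03717371]), 'gripper_force': 29.995919466018677, 'opening': 0.021545770208747043}
```

View pics/place.png

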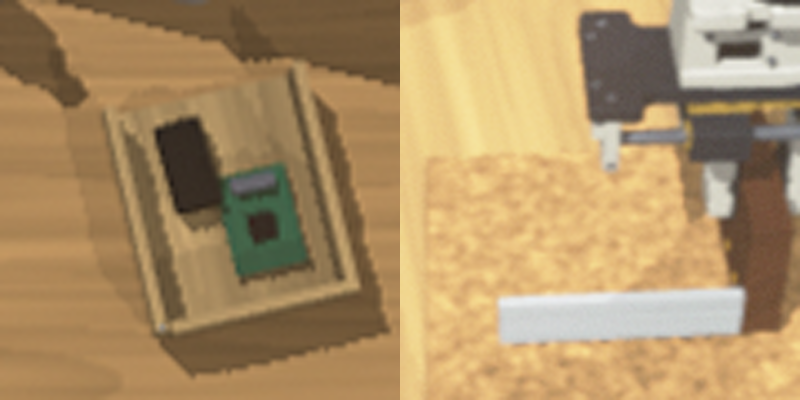

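>>> apply_moves --deltas '[{"fingers": 12,"delta_pos": [0,0,4],"angular": [0,0,0]},{"fingers": 12,"delta_pos": [0,0,7],"angular": [0,0,0]},{"fingers": 12,"delta_pos": [0,0,7],"angular": [0,0,0]},{"fingers": 12,"delta_pos": [0,0,7],"angular": [0,0,0]}]'

```text
clock: 17.4
tool_pos: [0.4715, 0.2814, 0.0545]
orientation: [180.0, -0.0, -98.4]
force: [0.4, 0.1, -2.3]
opening: 0.0218
gripper_force: 30.0
```

>>> apply_moves --deltas '[{"fingers": 12,"delta_pos": [0,0,1],"angular": [0,0,0]},{"fingers": 12,"delta_pos": [0,0,1.5],"angular": [0,0,0]},{"fingers": 12,"delta_pos": [0,0,1.5],"angular": [0,0,0]}]'

```text
clock: 17.7
tool_pos: [0.4715, 0.2815, 0.053]
orientation: [180.0, -0.0, -98.4]
force: [0.4, 0.0, -3.3]
opening: 0.0221
gripper_force: 30.0
```

>>> apply_moves --deltas '[{"fingers": 12,"delta_pos": [0,0,0.5],"angular": [0,0,0]},{"fingers": 12,"delta_pos": [0,0,1],"angular": [0,0,0]},{"fingers": 12,"delta_pos": [0,0,1],"angular": [0,0,0]}]'

```text
clock: 18.0
tool_pos: [0.4716, 0.2815, 0.053]
orientation: [-180.0, 0.0, -98.4]
force: [-3.2, -1.0, 7.2]
opening: 0.0217
gripper_force: 30.0
```

>>> apply_moves --deltas '[{"fingers": 12,"delta_pos": [0,0,-0.5],"angular": [0,0,0]},{"fingers": 60,"delta_pos": [0,0,-0.5],"angular": [0,0,0]},{"fingers": 60,"delta_pos": [0,0,-0.5],"angular": [0,0,0]},{"fingers": 60,"delta_pos": [0,0,-0.5],"angular": [0,0,0]},{"fingers": 60,"delta_pos": [0,0,-0.5],"angular": [0,0,0]},{"fingers": 60,"delta_pos": [0,0,-0.5],"angular": [0,0,0]},{"fingers": 60,"delta_pos": [0,0,-0.5],"angular": [0,0,0]}]'

```text
clock: 18.7
tool_pos: [0.4715, 0.2815, 0.0525]
orientation: [-180.0, -0.0, -98.4]
force: [-0.3, -0.7, -0.4]
opening: 0.0592
gripper_force: 0.0
```

>>> apply_moves --deltas '[{"fingers": 60,"delta_pos": [0,0,-15],"angular": [0,0,0]},{"fingers": 60,"delta_pos": [0,0,-45],"angular": [0,0,0]},{"fingers": 60,"delta_pos": [0,0,-90],"angular": [0,0,0]},{"fingers": 60,"delta_pos": [0,0,-130],"angular": [0,0,0]},{"fingers": 60,"delta_pos": [80,0,-150],"angular": [0,0,0]},{"fingers": 60,"delta_pos": [150,0,-150],"angular": [0,0,0]},{"fingers": 60,"delta_pos": [150,0,-150],"angular": [0,0,0]},{"fingers": 60,"delta_pos": [150,0,-150],"angular": [0,0,0]},{"fingers": 60,"delta_pos": [150,0,-150],"angular": [0,0,0]}]'

```text
clock: 19.6
tool_pos: [0.4496, 0.1321, 0.2032]
orientation: [-179.9, 0.1, -98.5]
force: [0.8, 0.4, -0.5]
opening: 0.06
gripper_force: 0.0
```

Run:
```python
from d import *
t=ctrl.snapshot("top"); s=ctrl.snapshot("side")
a=t[140:290,190:390]; b=s[220:400,250:430]
cv2.imwrite("pics/end.png",np.hstack([cv2.resize(a,(480,360),interpolation=2),cv2.resize(b,(320,360),interpolation=2)])[:,:,::-1])
```

```text
(no output)
```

View pics/end.png

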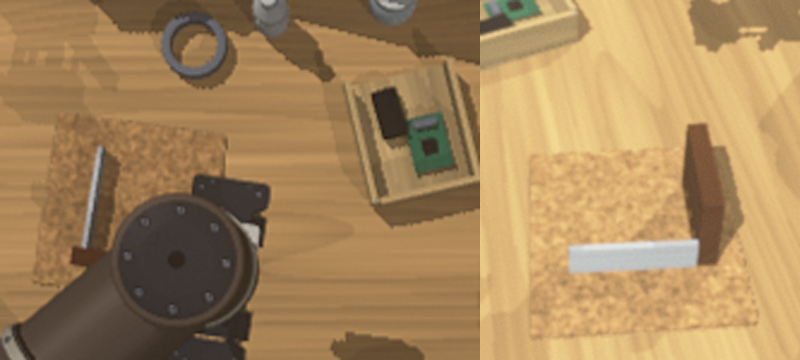

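The square stands upright on the mat, with its blade running from (88,248) to (102,148) in the top view. The panel is parallel to the opposite wall and the gripper is clear.

```bash
python3 -c "
from plant import ctrl
print(ctrl.close_job())"
```

```text
the job is handed in; nothing more can be done
None
```

I pressed the square on both faces for over half a second (about 10 N measured each way), then stood it back near the middle of the mat and let go. The panel looks square in the final pictures and nothing else appears moved. The job is handed in, but no verdict was returned.

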